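# Find and mark the balance point of a microscope lamp arm

## Robot

A 6-joint arm with a two-finger parallel gripper is mounted at the origin on the work surface. World frame = base frame: x ahead of the robot, y to its left, z up, the work surface at z = 0. Lengths are in mm, angles in rad, forces in N, time in s.
With the tool pointing down it reaches from about 350 to 975 mm from the base axis. Payload 7.1 kg.
Tool frame: the origin (TCP) lies midway between the tips of the shut fingers; the grasp point (between the pads) lies 19 mm behind it (ctrl.grasp_offset is the distance from the TCP to the grasp point, in mm); z points along the fingers, y is the line along which they close (so a half turn about z gives the same grasp; the last joint's range is limited). The gripper opens to 88 mm and grips with 3 to 60 N. Pads are 20 mm wide; open, the fingers measure 115 mm over their backs; the gripper's body (75 mm by 178 mm) begins 61 mm behind the grasp point.
Start: joints at [-1.277, 0.423, 1.63, -0, 1.089, -0.019], TCP at [192.345, -594.65, 222.675] pointing down, gripper open.
Joint ranges: [-3, 3], [-0.9, 2.11], [0.09, 2.58], [-1.31, 4.45], [0.11, 2.69], [-2.54, 2.54]. Speed limits (rad/s): [2.39, 2.39, 3.01, 3.14, 3.14, 3.14].

## Interface

Orientations are given as a rotation vector (axis times angle).
In Python, from workcell import ctrl gives the robot as it stands. The module is installed in compiled form; this text tells all that it offers.
- The arm moves only by the tool servo_tool, never from a script. Its argument "rows" is a list of rows, each a list of 7 numbers: the turn, a rotation vector about the tool's x, y, z as a fraction of full scale, then the shift along the tool's x, y, z as a fraction of full scale, then the finger opening in mm, from 0 to 87.8. A call has 1 to 10 rows; each row is the pose to reach, as a shift and turn from the pose commanded when the call began, along the tool's axes at that moment; what a row does not reach only later rows make up. Full scale, the value 1, is 20 cm for a shift and 1.5 rad for a turn. A row lasts 1/8 s, in which the tool goes at most 62.5 mm and 10.7 degrees, less where a joint would pass 70% of its speed; a pose out of reach is approached as far as the arm can. A call with a number of a shift or a turn outside -1 to 1 is refused whole. A call with a gripper value outside its range is refused whole. The fingers move at their own pace and stop on an object; the grip force is fixed at half the most. Time passes only in rows, so rows that repeat a pose let the fingers close. It gives the time, the measured TCP pose, the force, the opening and the grip force at its end, in the units of the state.
- ctrl.get_obs(): the state, without advancing time (a new reading comes with each control period).
- ctrl.get_image(name): name is "scene" or "top" or "wrist"; returns (picture, depth): 480x640x3 uint8, red, green, blue; 480x640 float32, mm along the optical axis (not along the pixel's ray), 0 where there is no reading.
- ctrl.camera_info(name): a dict with "intrinsics" (3x3 intrinsics, pixels), "k1" (the pictures are not rectified: a ray, as slopes to the right and down, at radius r is drawn at 1 + k1 r^2 times it, then the intrinsics apply), "R" (3x3) and "t" (3): a world point X has camera coordinates R X + t. Camera axes: x right, y down, z forward; pixel columns grow to the right and rows downward; lengths in mm; the calibration is good to about 2 mm. A picture is of the moment at which its call begins: read the wrist's pose just before it. camera_info takes no time and is no camera call; for the wrist camera it gives the pose at the moment of the call.
- ctrl.close_job(): hands the job in; it is judged then, once.
The state is a dict: "t": time; "qpos": joint angles; "qvel": joint speeds; "joint_torque": joint torques, N m; "ee_pos": TCP position; "orientation": TCP orientation; "ft_force": force on the tool from outside, world axes, zero at the start; "moment": the same for the moment, N m; "width": finger opening in mm; "grasp_force": force on a finger pad.
Only numpy, scipy, OpenCV 4.12 (cv2) and the standard library are available. Lean on these libraries where they do the work, as an engineer would, in place of code of your own. Each camera call takes 0.05 s, during which the arm holds its last target. There are 200 camera calls.

## Task

Without lifting the lamp arm off the balancing block, slide it lengthwise, lamp first, over the block's yellow edge only just far enough that it tips by itself and rests with its lamp on the low rubber pad. Then mark the balance point: set the red saddle marker astride the bar, square to it and fully seated, where the bar lies on the yellow edge, and leave both resting there.

Things in the scene. Friction and masses are not known exactly. Their poses are not given: they have to be found in the camera images.
- block: Dark steel block fixed to the bench, 90 mm wide (y). Origin on the bench top under the middle of the fulcrum edge; z up, x level from the high deck to the low rest. Flat deck 60 mm high from x = -200 mm to the edge at x = 0, where a 12 mm band is painted yellow; then a gap; then a low rest with a black rubber top, 46 mm high, x = 50 to 135 mm.
- lamp_arm: Loose lamp arm, 300 mm, 0.4 kg, flat on the deck. Aluminium bar along x, 22 wide, 14 thick; black lamp disc at the +x end (centre x = 125, 50 across, 22 high). Blue grip tab on the tail: x = -135, 12 thick (x), 22 wide, from 14 to 44 above the underside. Origin: underside, mid-length; z up. Balances at x = +40: tips 8 deg when that is a few mm past the edge; tab then rises 25.
- marker_red: Red saddle marker, 30 g, on the bench by a green and a white one of the same shape. Inverted U: roof 24 (x) by 48 (y) by 6 mm, its underside 10 above the origin; two legs 10 long, 38 apart inside. Grip fin on the roof: 12 thick (x), 30 wide (y), 16 to 44 above the origin. Origin: footprint centre at the feet, z up. Goes on with x along the bar, legs either side, roof on the bar.
There are look-alikes about, which are no part of the job. Of the things like the marker_red, leave any that is blue or orange; of the rest the smaller one is meant.

How it is judged:
By the outcome, as a careful person would: the job done as asked, in the order asked, and still so for the second after the job is handed in, with the robot touching nothing.
It also fails if it takes over 58 s, if anything falls off the work surface, if the arm or the gripper's body presses on something with over 40 N, if the wrist force passes 120 N, or if a joint passes its speed limit or range.

## Working session

There is one attempt and no reset: what is moved stays moved. The work goes in short steps, Python scripts to look and compute and a tool call to move; the robot and the scene stay as the last step left them, time stands still between calls to the robot, and variables do not carry over. Pictures are saved under pics/ and viewed, at most 10 in all, crops included, and the job is handed in when it is done.

Besides the shell and the picture viewer there is one more tool, called after "Emit:" as name([rows], argument=value, ...), one row to a line, values as JSON. servo_tool: Moves the arm, as the interface text tells. Its arguments: {"type":"object","properties":{"rows":{"type":"array","items":{"type":"array","items":{"type":"number"}}}},"required":["rows"]}

```bash
mkdir -p pics; cat > h.py <<'E'
import numpy as np, cv2, pickle
from workcell import ctrl
from scipy.spatial.transform import Rotation as Ro
def grab(name):
    ci=ctrl.camera_info(name); im,d=ctrl.get_image(name)
    pickle.dump((ci,im,d),open(f'{name}.pkl','wb')); return ci,im,d
def load(name): return pickle.load(open(f'{name}.pkl','rb'))
def rays(ci,uv):
    K=np.array(ci['intrinsics'],float); k=float(ci['k1'])
    uv=np.atleast_2d(np.asarray(uv,float))
    p=np.c_[(uv[:,0]-K[0,2])/K[0,0],(uv[:,1]-K[1,2])/K[1,1]]; q=p.copy()
    for _ in range(20): q=p/(1+k*(q**2).sum(1,keepdims=True))
    return np.c_[q,np.ones(len(q))]
def world(ci,uv,depth):
    c=rays(ci,uv)*np.asarray(depth,float).reshape(-1,1)
    return (c-np.array(ci['t']))@np.array(ci['R'])
def onplane(ci,uv,z):
    R=np.array(ci['R']); o=-R.T@np.array(ci['t']); d=rays(ci,uv)@R
    return o+d*((z-o[2])/d[:,2])[:,None]
def cloud(ci,d):
    v,u=np.mgrid[0:480,0:640]; w=world(ci,np.c_[u.ravel(),v.ravel()],d.ravel()).reshape(480,640,3)
    w[d==0]=np.nan; return w
def save(im,n,box=None,s=1):
    if box: im=im[box[1]:box[3],box[0]:box[2]]
    im=cv2.resize(im,None,fx=s,fy=s,interpolation=cv2.INTER_CUBIC) if s!=1 else im
    cv2.imwrite(f'pics/{n}.png',im[:,:,::-1])
def st():
    o=ctrl.get_obs(); print({k:np.round(o[k],3).tolist() for k in('t','ee_pos','orientation','ft_force','width','grasp_force','qpos')})
E
python3 - <<'E'
from h import *
a=grab('scene')[1]; b=grab('top')[1]
save(a,'scene0'); save(b,'top0'); st()
for n in('scene','top'):
    ci=load(n)[0]; print(np.round(-np.array(ci['R']).T@ci['t']),ci['intrinsics'],ci['k1'])
E
```

```text
{'t': 0.1, 'ee_pos': [192.206, -594.198, 221.973], 'orientation': [-3.102, -0.489, 0.0], 'ft_force': [0.621, 0.173, 0.179], 'width': 87.85, 'grasp_force': 0.0, 'qpos': [-1.277, 0.424, 1.631, 0.0, 1.089, -0.019]}
[1037.  -67.  526.] [[530.97301918   0.         315.57051443]
 [  0.         530.97301918 246.41764609]
 [  0.           0.           1.        ]] -0.12205609324364905
[ 360.  167. 1051.] [[551.6025986    0.         330.60670792]
 [  0.         551.6025986  239.30400745]
 [  0.           0.           1.        ]] -0.16922964519266548
```

View pics/top0.png

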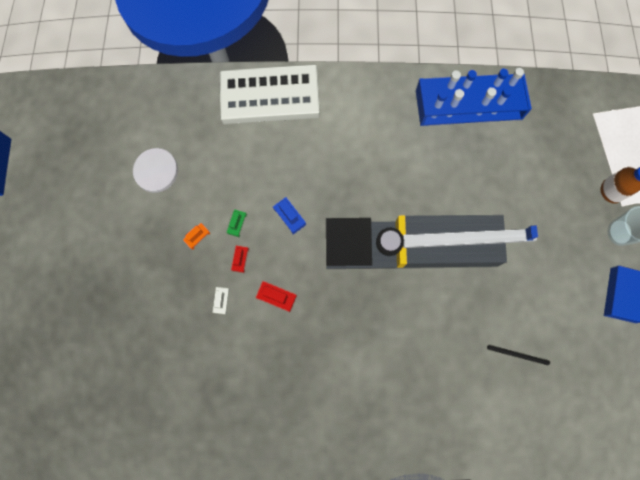

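View pics/scene0.png

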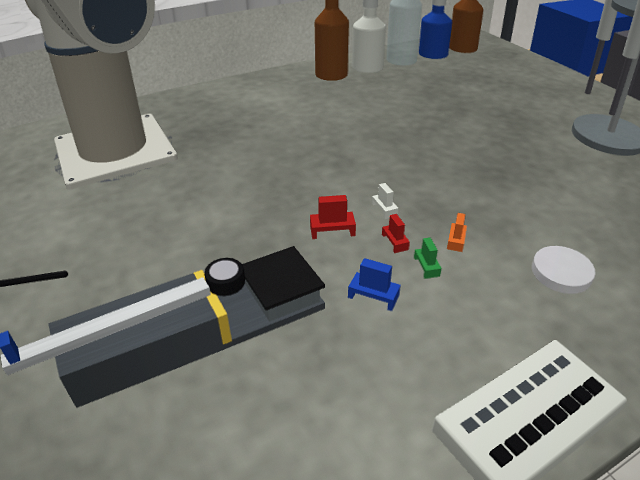

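Top view: the lamp arm runs from the tab (532,233) to the lamp (390,240), with the yellow edge at about (402,241) and the rubber pad at (349,243). Candidates for the marker in the top view are small red (240,259), large red (276,296), and blue, orange, green and white ones. The small red fits, since blue and orange are excluded and it is the smaller of the two reds.

```bash
python3 - <<'E'
from h import *
ci,im,d=load('top'); W=cloud(ci,d); hsv=cv2.cvtColor(im,cv2.COLOR_RGB2HSV)
save(im,'crop_red',(180,190,320,325),5)
def rep(name,m):
    n,l,s,c=cv2.connectedComponentsWithStats(m.astype(np.uint8))
    for i in range(1,n):
        if s[i,4]<25: continue
        P=W[l==i]; z=P[:,2]; print(name,'px',c[i].round(),s[i,4],'mean',np.nanmean(P,0).round(1),'z',np.nanpercentile(z,[2,50,98]).round(1))
        ys,xs=np.nonzero(l==i)
        for zz in ([10,16] if name=='red' else [60]):
            Q=onplane(ci,np.c_[xs,ys],zz)[:,:2].astype(np.float32); r=cv2.minAreaRect(Q); print('   rect z',zz,np.round(r[0],1),np.round(r[1],1),round(r[2],1))
H,S,V=[hsv[...,i].astype(int) for i in range(3)]
rep('red',((H<6)|(H>174))&(S>150)&(V>80))
rep('yel',(H>18)&(H<32)&(S>150)&(V>100))
reg=np.zeros(H.shape,bool); reg[210:275,320:545]=1
rep('blue',(H>100)&(H<130)&(S>120)&reg)
# bar: bright grey right of the edge
b=reg&(V>150)&(S<60); b[:,:410]=0
rep('bar',b)
# whole elevated
for lo,hi in((40,52),(55,65),(70,80),(80,90)): 
    m=reg&(W[...,2]>lo)&(W[...,2]<hi); rep(f'z{lo}',m)
E
```

```text
red px [239. 258.] 308 mean [521.4 332.6  27.1] z [10.7 19.  46.5]
   rect z 10 [524.  335.4] [24.1 48.3] 80.6
   rect z 16 [523.  334.4] [23.9 48. ] 80.6
red px [276. 296.] 659 mean [450.3 261.1  37.4] z [18.8 24.3 65. ]
   rect z 10 [453.  263.6] [69.9 34.1] 68.8
   rect z 16 [452.4 263. ] [69.5 33.9] 68.8
yel px [401. 225.] 145 mean [581.4  30.4  57.1] z [27.8 58.8 66.6]
   rect z 60 [580.   31.8] [16.7 34.1] 88.8
yel px [402. 258.] 162 mean [519.9  30.   53.7] z [18.9 58.9 79.4]
   rect z 60 [520.   31.3] [16.5 37.1] 88.7
blue px [532. 232.] 123 mean [ 559.  -203.2   98.4] z [ 80.8 101.5 106.8]
   rect z 60 [ 566.9 -218.3] [25.  20.3] 0.4
bar px [468. 238.] 1466 mean [553.7 -91.7  72.8] z [66.4 73.3 76.8]
   rect z 60 [557.2 -98.6] [ 25.8 228.8] 2.7
z40 px [348. 242.] 2180 mean [551.1 127.7  45.4] z [41.6 45.4 49.2]
   rect z 60 [548.8 127.8] [87.6 82.6] 0.2
z40 px [448. 264.] 53 mean [509.1 -57.4  46.9] z [41.9 47.  50.6]
   rect z 60 [507.1 -54.6] [ 0.  96.9] 0.0
z55 px [449. 224.] 1823 mean [583.3 -60.   59.4] z [55.8 59.4 63. ]
   rect z 60 [583.4 -64. ] [ 35.2 200.7] 2.4
z55 px [454. 254.] 1908 mean [525.9 -67.3  59.5] z [55.9 59.5 63.3]
   rect z 60 [525.9 -64.6] [ 36.7 201.1] 2.0
z70 px [466. 238.] 1479 mean [553.7 -86.4  73.5] z [70.3 73.4 77.3]
   rect z 60 [556.6 -97.7] [ 23.4 255.7] 3.1
z70 px [380. 249.] 28 mean [532.6  71.5  75.4] z [70.3 76.  79.8]
   rect z 60 [535.4  69.3] [32.3  8. ] 39.5
z80 px [528. 234.] 27 mean [ 559.6 -201.5   84.5] z [80.3 84.6 89.3]
   rect z 60 [ 564.2 -210.6] [24.5 10.4] 19.8
z80 px [390. 241.] 494 mean [546.2  54.   82.1] z [80.1 82.  85.1]
   rect z 60 [549.8  51.8] [48.  48.7] 89.2
```

View pics/crop_red.png

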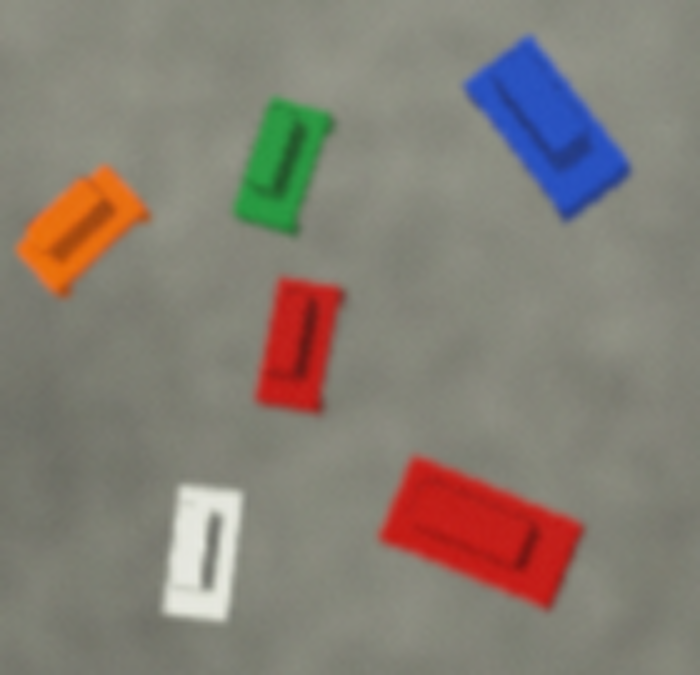

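The crop confirms it: the small red saddle (24 x 48 measured, top pixel (240,259)) is the one meant. The large red measures 34 x 70. Next I measure the block, edge and bar precisely.

```bash
cat >> h.py <<'E'
def edges(name='top'):
    """block outline, yellow edge, bar axis, lamp from the named picture"""
    ci,im,d=load(name); W=cloud(ci,d); hsv=cv2.cvtColor(im,cv2.COLOR_RGB2HSV).astype(int); H,S,V=hsv[...,0],hsv[...,1],hsv[...,2]
    out={}
    reg=(np.abs(W[...,0]-552)<70)&(W[...,1]>-260)&(W[...,1]<190)
    y=reg&(H>18)&(H<32)&(S>150)&(V>90)&(np.abs(W[...,2]-59.5)<5)
    v,u=np.nonzero(y); P=onplane(ci,np.c_[u,v],60)
    out['yel y 1/50/99']=np.percentile(P[:,1],[1,50,99]).round(1); out['yel x']=np.percentile(P[:,0],[.5,99.5]).round(1)
    out['yel slope']=np.polyfit(P[:,0],P[:,1],1).round(4)
    dk=reg&(np.abs(W[...,2]-59.5)<5)&(V<110)&(W[...,1]<25)
    v,u=np.nonzero(dk); P=onplane(ci,np.c_[u,v],60); r=cv2.minAreaRect(P[:,:2].astype(np.float32)); out['deck']=[np.round(q,1).tolist() for q in r]
    b=reg&(V>140)&(S<60)&(W[...,2]>64)&(W[...,2]<115)&(W[...,1]<20)
    out['barmask']=b
    v,u=np.nonzero(b); Q=onplane(ci,np.c_[u,v],74)
    # midline per column
    c=[];
    for k in np.unique(u):
        s=Q[u==k]
        if len(s)>=6: c.append([s[:,1].mean(),s[:,0].mean()])
    c=np.array(c); f=np.polyfit(c[:,0],c[:,1],1); out['bar x=a*y+b']=f.round(4); out['bar y range']=(c[:,0].min().round(1),c[:,0].max().round(1)); out['bar bend']=np.abs(np.polyval(f,c[:,0])-c[:,1]).max().round(2)
    bz=W[b]; out['bar z vs y']=np.polyfit(bz[:,1],bz[:,2],1).round(4)
    t=(H>100)&(H<130)&(S>120)&reg; v,u=np.nonzero(t&(W[...,2]>99)); P=W[t&(W[...,2]>99)]; out['tabtop']=np.nanmean(P,0).round(1)
    return out
E
python3 - <<'E'
from h import *
o=edges(); o.pop('barmask')
for k,v in o.items(): print(k,v)
ci,im,d=load('top'); W=cloud(ci,d)
m=(np.abs(W[...,0]-552)<50)&(W[...,1]>10)&(W[...,1]<100)&(W[...,2]>79)&(W[...,2]<90)
v,u=np.nonzero(m); r=cv2.minEnclosingCircle(onplane(ci,np.c_[u,v],82)[:,:2].astype(np.float32)); print('lamp',r)
E
```

```text
yel y 1/50/99 [22.8 28.9 36.3]
yel x [507.1 596.9]
yel slope [ 0.0188 18.7079]
deck [[554.1, -71.2], [91.3, 186.6], 0.9]
bar x=a*y+b [-5.300000e-02  5.486212e+02]
bar y range (np.float64(-199.0), np.float64(18.8))
bar bend 1.45
bar z vs y [4.00000e-04 7.31029e+01]
tabtop [ 559.8 -204.5  103.1]
lamp ((546.0401611328125, 54.2170295715332), 24.790939331054688)
```

```bash
cat >> h.py <<'E'
def tgt(xyz,yaw_x,pitch=0):
    """tool down, tool x at heading yaw_x deg, then turned pitch deg about tool x"""
    a=np.radians(yaw_x); R=np.c_[[np.cos(a),np.sin(a),0],[np.sin(a),-np.cos(a),0],[0,0,-1]]
    R=Ro.from_matrix(R)*Ro.from_rotvec([np.radians(pitch),0,0])
    o=ctrl.get_obs(); R0=Ro.from_rotvec(o['orientation'])
    t=(R0.inv()*R).as_rotvec()/1.5; s=R0.inv().apply(np.array(xyz,float)-o['ee_pos'])/200
    print('go',np.r_[t,s].round(4).tolist(),'mm',np.linalg.norm(s*200).round(1),'deg',np.degrees(np.linalg.norm(t*1.5)).round(1))
E
python3 - <<'E'
from h import *
tgt((562.1,-250,150),93.03); tgt((562.1,-250,66),93.03)
E
```

```text
go [-0.0008, -0.0006, -0.8739, 2.2893, -1.0679, 0.3614] mm 510.4 deg 75.1
go [-0.0008, -0.0006, -0.8739, 2.2892, -1.0674, 0.7814] mm 528.8 deg 75.1
```

Emit:
servo_tool([
  [0, 0, -0.874, 1.0, -0.466, 0.15, 0],
  [0, 0, -0.874, 1.0, -0.466, 0.15, 0],
  [0, 0, -0.874, 1.0, -0.466, 0.15, 0],
  [0, 0, -0.874, 1.0, -0.466, 0.15, 0],
  [0, 0, -0.874, 1.0, -0.466, 0.15, 0],
  [0, 0, -0.874, 1.0, -0.466, 0.15, 0],
  [0, 0, -0.874, 1.0, -0.466, 0.15, 0],
  [0, 0, -0.874, 1.0, -0.466, 0.15, 0],
])

```text
t: 1.1
ee_pos: [353.9, -444.2, 192.4]
orientation: [-2.163, -2.277, -0.0]
ft_force: [0.1, -0.4, 0.3]
width: 11.2
grasp_force: 0.0
```

```bash
python3 - <<'E'
from h import *
st(); tgt((562.1,-255,150),93.03)
E
```

```text
{'t': 1.1, 'ee_pos': [353.862, -444.178, 192.382], 'orientation': [-2.163, -2.277, -0.0], 'ft_force': [0.091, -0.408, 0.255], 'width': 11.201, 'grasp_force': 0.0, 'qpos': [-0.919, 0.378, 1.782, 0.0, 0.983, -0.97]}
go [-0.0002, -0.0004, -0.001, 0.891, 1.0885, 0.212] mm 284.5 deg 0.1
```

Emit:
servo_tool([
  [0, 0, -0.001, 0.89, 1.0, 0.2, 0],
  [0, 0, -0.001, 0.89, 1.0, 0.2, 0],
  [0, 0, -0.001, 0.89, 1.0, 0.2, 0],
  [0, 0, -0.001, 0.89, 1.0, 0.2, 0],
  [0, 0, -0.001, 0.89, 1.0, 0.2, 0],
  [0, 0, -0.001, 0.89, 1.0, 0.2, 0],
  [0, 0, -0.001, 0.89, 1.0, 0.2, 0],
])

```text
t: 1.98
ee_pos: [543.2, -257.1, 152.7]
orientation: [-2.162, -2.279, 0.001]
ft_force: [-0.2, -0.5, -0.1]
width: 0.5
grasp_force: 0.0
```

```bash
python3 - <<'E'
from h import *
st(); tgt((562.1,-255,66),93.03)
E
```

```text
{'t': 1.975, 'ee_pos': [543.247, -257.131, 152.74], 'orientation': [-2.162, -2.279, 0.001], 'ft_force': [-0.241, -0.531, -0.097], 'width': 0.546, 'grasp_force': 0.0, 'qpos': [-0.462, 0.475, 1.733, -0.0, 0.934, -0.514]}
go [-0.0004, 0.0001, -0.0003, 0.0058, 0.0949, 0.4336] mm 88.8 deg 0.0
```

Emit:
servo_tool([
  [0, 0, 0, 0.006, 0.095, 0.1, 0],
  [0, 0, 0, 0.006, 0.095, 0.3, 0],
  [0, 0, 0, 0.006, 0.095, 0.434, 0],
  [0, 0, 0, 0.006, 0.095, 0.434, 0],
  [0, 0, 0, 0.006, 0.095, 0.434, 0],
])

```text
t: 2.6
ee_pos: [563.2, -255.2, 67.1]
orientation: [2.161, 2.278, 0.001]
ft_force: [0.6, 0.3, -0.7]
width: 0.3
grasp_force: 0.0
```

```bash
python3 - <<'E'
from h import *
st(); tgt((562.1,-255,66),93.03); im=grab('scene')[1]; save(im,'pre',(0,150,300,420),2.2)
E
```

```text
{'t': 2.6, 'ee_pos': [563.201, -255.16, 67.063], 'orientation': [2.161, 2.278, 0.001], 'ft_force': [0.553, 0.299, -0.7], 'width': 0.312, 'grasp_force': 0.0, 'qpos': [-0.445, 0.617, 1.729, -0.0, 0.794, -0.497]}
go [0.0008, 0.0005, -0.0002, 0.0011, -0.0055, 0.0053] mm 1.5 deg 0.1
```

View pics/pre.png

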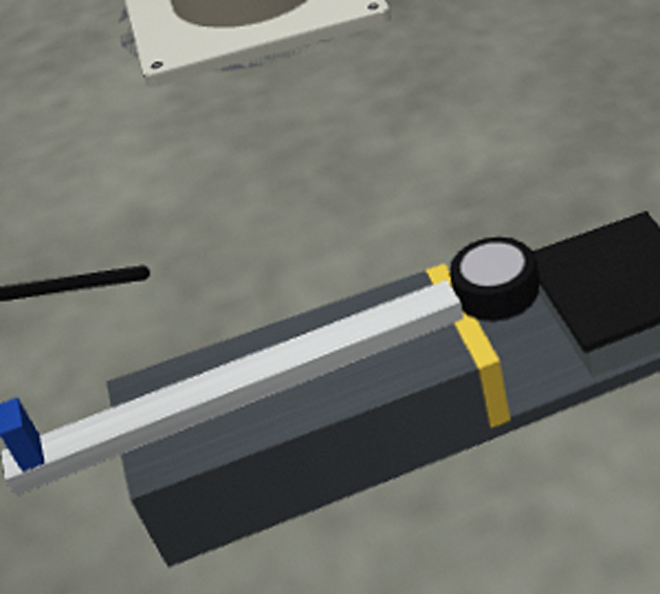

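The enlarged scene view shows the lamp at (495,268) already beyond the yellow edge (490,360), and the tail with its blue tab at (20,450). The fingers are behind the tail, out of view. I push most of the way now.

Emit:
servo_tool([
  [0, 0, 0, 0.06, -0.005, 0.003, 0],
  [0, 0, 0, 0.1, -0.005, 0.003, 0],
  [0, 0, 0, 0.14, -0.005, 0.003, 0],
  [0, 0, 0, 0.18, -0.005, 0.003, 0],
  [0, 0, 0, 0.22, -0.005, 0.003, 0],
  [0, 0, 0, 0.26, -0.005, 0.003, 0],
  [0, 0, 0, 0.3, -0.005, 0.003, 0],
  [0, 0, 0, 0.34, -0.005, 0.003, 0],
  [0, 0, 0, 0.36, -0.005, 0.003, 0],
  [0, 0, 0, 0.36, -0.005, 0.003, 0],
])

```text
t: 3.9
ee_pos: [557.8, -181.3, 65.0]
orientation: [-2.159, -2.28, 0.0]
ft_force: [-0.3, 0.3, -0.0]
width: 0.3
grasp_force: 0.0
```

```bash
cat >> h.py <<'E'
def lamp(thr=65):
    """lamp disc centre, its height and tilt from the top camera, bar midline where seen"""
    ci,im,d=grab('top'); W=cloud(ci,d); hsv=cv2.cvtColor(im,cv2.COLOR_RGB2HSV).astype(int)
    m=(np.abs(W[...,0]-548)<55)&(W[...,1]>30)&(W[...,1]<170)&(W[...,2]>thr)&(W[...,2]<95)
    n,l,s,c=cv2.connectedComponentsWithStats(m.astype(np.uint8)); m=l==(1+s[1:,4].argmax())
    w=(hsv[...,2]>150)&(hsv[...,1]<70)&(np.abs(W[...,0]-548)<55)&(W[...,1]>30)&(W[...,1]<170)
    P=W[m]; ok=P[:,2]>np.percentile(P[:,2],60)-4; A=np.c_[P[ok],np.ones(ok.sum())]
    print('lamp n',m.sum(),'z pct',np.percentile(P[:,2],[5,50,95]).round(1),'y range',np.percentile(P[:,1],[1,99]).round(1))
    # white cap of the lamp
    n,l,s,c=cv2.connectedComponentsWithStats(w.astype(np.uint8))
    for i in range(1,n):
        if s[i,4]>60:
            Q=W[l==i]; f=np.linalg.lstsq(np.c_[Q[:,:2]-Q[:,:2].mean(0),np.ones(len(Q))],Q[:,2],rcond=None)[0]
            print(' white px',c[i].round(1),s[i,4],'mean',np.nanmean(Q,0).round(1),'dz/dy',f[1].round(3))
E
python3 - <<'E'
from h import *
st(); lamp()
E
```

```text
{'t': 3.9, 'ee_pos': [557.814, -181.275, 64.993], 'orientation': [-2.159, -2.28, 0.0], 'ft_force': [-0.32, 0.273, -0.003], 'width': 0.273, 'grasp_force': 0.0, 'qpos': [-0.335, 0.587, 1.802, 0.001, 0.754, -0.39]}
lamp n 968 z pct [70.3 80.  84.2] y range [ 31.7 128. ]
 white px [361.5 241.7] 284 mean [544.  105.6  81.9] dz/dy -0.009
 white px [389.  241.8] 339 mean [545.7  55.3  73.2] dz/dy 0.012
```

Moved about 51 mm and still level; about 15 mm remain to balance.

Emit:
servo_tool([
  [0, 0, 0, 0.02, 0, 0, 0],
  [0, 0, 0, 0.04, 0, 0, 0],
  [0, 0, 0, 0.055, 0, 0, 0],
  [0, 0, 0, 0.07, 0, 0, 0],
  [0, 0, 0, 0.07, 0, 0, 0],
  [0, 0, 0, 0.07, 0, 0, 0],
])

```text
t: 4.7
ee_pos: [557.3, -167.8, 65.2]
orientation: [-2.16, -2.281, -0.0]
ft_force: [-0.5, -0.1, -0.4]
width: 0.3
grasp_force: 0.0
```

```bash
python3 - <<'E'
from h import *
st(); lamp()
E
```

```text
{'t': 4.7, 'ee_pos': [557.342, -167.78, 65.235], 'orientation': [-2.16, -2.281, -0.0], 'ft_force': [-0.458, -0.116, -0.355], 'width': 0.293, 'grasp_force': 0.0, 'qpos': [-0.313, 0.581, 1.813, 0.0, 0.748, -0.368]}
lamp n 1053 z pct [69.9 77.1 82. ] y range [ 31.7 142.2]
 white px [353.7 242.4] 279 mean [543.1 119.4  79.7] dz/dy -0.042
 white px [385.  242.1] 444 mean [545.2  62.4  72.3] dz/dy -0.016
```

The lamp is starting to drop. I back the fingers off so it can tip freely, and look again.

Emit:
servo_tool([
  [0, 0, 0, -0.03, 0, 0, 0],
  [0, 0, 0, -0.03, 0, 0, 0],
  [0, 0, 0, -0.03, 0, 0, 0],
  [0, 0, 0, -0.03, 0, 0, 0],
])

```text
t: 5.25
ee_pos: [557.7, -174.0, 65.3]
orientation: [-2.16, -2.281, 0.0]
ft_force: [0.0, -0.4, -0.3]
width: 0.7
grasp_force: 0.0
```

```bash
python3 - <<'E'
from h import *
st(); lamp()
E
```

```text
{'t': 5.25, 'ee_pos': [557.735, -174.035, 65.254], 'orientation': [-2.16, -2.281, 0.0], 'ft_force': [0.031, -0.364, -0.266], 'width': 0.668, 'grasp_force': 0.0, 'qpos': [-0.323, 0.583, 1.808, 0.0, 0.751, -0.377]}
lamp n 1013 z pct [66.4 70.7 75.1] y range [ 31.6 143.5]
 white px [352.7 243.2] 274 mean [543.2 120.9  71.5] dz/dy -0.114
 white px [384.9 242.4] 452 mean [545.2  62.4  69.8] dz/dy -0.116
```

It has tipped by itself: lamp top 71.5 mm, slope -0.115 and no contact. I retreat, lift and head for the marker.

Emit:
servo_tool([
  [0, 0, 0, -0.15, 0, 0, 0],
  [0, 0, 0, -0.25, 0, 0, 40],
  [0, 0, 0, -0.25, 0, -0.4, 40],
  [0, 0, 0, -0.2, 0, -0.8, 40],
  [0, 0, -0.1, -0.1, 0, -0.8, 40],
  [0, 0, -0.5, 0.4, 0, -0.8, 40],
  [0, 0, -0.9, 1.0, 0, -0.8, 40],
  [0, 0, -0.9, 1.0, 0, -0.8, 40],
  [0, 0, -0.9, 1.0, 0, -0.8, 40],
  [0, 0, -0.9, 1.0, 0, -0.8, 40],
])

```text
t: 6.55
ee_pos: [546.6, 27.9, 225.4]
orientation: [-0.654, -3.073, -0.001]
ft_force: [0.2, 0.2, 0.2]
width: 40.3
grasp_force: 0.0
```

```bash
python3 - <<'E'
from h import *
st(); tgt((515,328,200),170.6)
lamp(58); o=edges(); o.pop('barmask')
for k,v in o.items(): print(k,v)
E
```

```text
{'t': 6.55, 'ee_pos': [546.627, 27.883, 225.377], 'orientation': [-0.654, -3.073, -0.001], 'ft_force': [0.216, 0.204, 0.189], 'width': 40.321, 'grasp_force': 0.0, 'qpos': [0.029, 0.306, 1.8, 0.0, 1.035, -1.122]}
go [0.0002, -0.0001, -0.1703, 0.7557, 1.306, 0.1275] mm 302.8 deg 14.6
lamp n 1124 z pct [60.7 70.1 74.4] y range [ 30.6 143.7]
 white px [453.4 153.7] 3220 mean [534.1  50.3 571.4] dz/dy 0.713
 white px [423.4 149.4] 444 mean [529.6  83.1 595.9] dz/dy 0.018
 white px [412.6 159.1] 145 mean [530.4  87.9 565.4] dz/dy -1.073
 white px [352.6 243.2] 268 mean [543.2 121.1  71.3] dz/dy -0.104
 white px [384.8 242.3] 448 mean [545.4  62.4  69.5] dz/dy -0.123
yel y 1/50/99 [22.9 29.1 34.9]
yel x [508.7 581.9]
yel slope [1.55000e-02 2.06692e+01]
deck [[557.3, -71.6], [79.8, 191.7], 6.2]
bar x=a*y+b [2.475000e-01 5.436143e+02]
bar y range (np.float64(11.6), np.float64(18.9))
bar bend 1.21
bar z vs y [-0.1929 78.971 ]
tabtop [584.9  22.6 554. ]
```

Emit:
servo_tool([
  [0, 0, -0.17, 0.5, 0.9, 0.12, 40],
  [0, 0, -0.17, 0.6, 1.0, 0.12, 40],
  [0, 0, -0.17, 0.65, 1.0, 0.12, 40],
  [0, 0, -0.17, 0.65, 1.0, 0.12, 40],
  [0, 0, -0.17, 0.65, 1.0, 0.12, 40],
  [0, 0, -0.17, 0.65, 1.0, 0.12, 40],
  [0, 0, -0.17, 0.65, 1.0, 0.12, 40],
])

```text
t: 7.48
ee_pos: [512.3, 260.2, 201.4]
orientation: [0.277, 3.129, -0.0]
ft_force: [-0.4, -0.1, 0.6]
width: 40.0
grasp_force: 0.0
```

```bash
cat >> h.py <<'E'
def redmark(name,near,z=16):
    ci,im,d=load(name); W=cloud(ci,d); h=cv2.cvtColor(im,cv2.COLOR_RGB2HSV).astype(int)
    m=((h[...,0]<6)|(h[...,0]>174))&(h[...,1]>140)&(h[...,2]>60)
    n,l,s,c=cv2.connectedComponentsWithStats(m.astype(np.uint8))
    for i in range(1,n):
        P=W[l==i]
        if s[i,4]<40 or not np.linalg.norm(np.nanmean(P,0)[:2]-near)<60: continue
        q=np.nanpercentile(P[:,2],[2,50,98]); print(name,'px',c[i].round(),s[i,4],'z',q.round(1))
        v,u=np.nonzero(l==i)
        for zz in (z,z+28):
            mm=np.abs(P[:,2]-zz)<5
            if mm.sum()>20: r=cv2.minAreaRect(onplane(ci,np.c_[u,v][mm],zz)[:,:2].astype(np.float32)); print('  z',zz,[np.round(a,1).tolist() for a in r])
E
python3 - <<'E'
from h import *
st(); tgt((523,334.4,150),170.6)
im=grab('wrist')[1]; save(im,'w1'); ci=load('wrist')[0]; print(np.round(-np.array(ci['R']).T@ci['t'],1))
redmark('wrist',[522,334]); redmark('top',[522,334])
E
```

```text
{'t': 7.475, 'ee_pos': [512.312, 260.176, 201.388], 'orientation': [0.277, 3.129, -0.0], 'ft_force': [-0.429, -0.141, 0.586], 'width': 40.022, 'grasp_force': 0.0, 'qpos': [0.449, 0.376, 1.761, -0.0, 1.006, -0.945]}
go [-0.0001, 0.0, -0.0083, 0.0126, 0.3748, 0.2569] mm 90.9 deg 0.7
[435.4 274.3 363. ]
wrist px [401. 212.] 1607 z [ 4.7 17.3 44.6]
  z 16 [[521.9, 334.2], [24.4, 48.6], 79.8]
  z 44 [[522.0, 334.3], [12.5, 30.9], 80.9]
top px [239. 259.] 316 z [ 7.3 18.3 45.8]
  z 16 [[523.0, 334.3], [23.4, 48.6], 80.6]
  z 44 [[522.9, 333.5], [12.5, 30.1], 80.6]
```

View pics/w1.png

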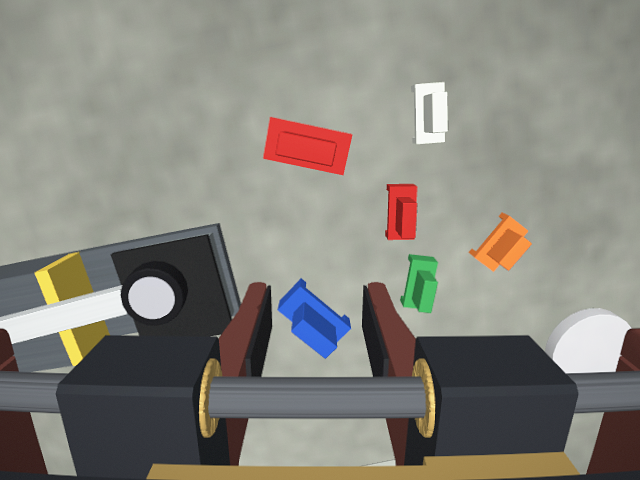

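Wrist view: the small red marker is at (401,212), with clear space for the fingers on both sides. Green (421,285) and blue (315,318) are out of the way. I go down on the fin.

Emit:
servo_tool([
  [0, 0, -0.008, 0.005, 0.2, 0.1, 40],
  [0, 0, -0.008, 0.01, 0.375, 0.25, 40],
  [0, 0, -0.008, 0.01, 0.375, 0.4, 40],
  [0, 0, -0.008, 0.01, 0.375, 0.5, 40],
  [0, 0, -0.008, 0.01, 0.375, 0.6, 40],
  [0, 0, -0.008, 0.01, 0.375, 0.6, 40],
  [0, 0, -0.008, 0.01, 0.375, 0.6, 40],
])

```text
t: 8.4
ee_pos: [523.4, 335.8, 82.0]
orientation: [0.255, 3.13, 0.001]
ft_force: [-0.2, -0.0, -0.5]
width: 40.1
grasp_force: 0.0
```

```bash
python3 - <<'E'
from h import *
st(); tgt((522.2,334.3,20),170.6)
E
```

```text
{'t': 8.4, 'ee_pos': [523.449, 335.829, 82.032], 'orientation': [0.255, 3.13, 0.001], 'ft_force': [-0.213, -0.004, -0.454], 'width': 40.113, 'grasp_force': 0.0, 'qpos': [0.551, 0.599, 1.717, 0.0, 0.825, -0.857]}
go [0.0005, 0.0006, 0.0011, 0.0052, -0.0088, 0.3101] mm 62.1 deg 0.1
```

Emit:
servo_tool([
  [0, 0, 0.001, 0.005, -0.009, 0.1, 40],
  [0, 0, 0.001, 0.005, -0.009, 0.2, 40],
  [0, 0, 0.001, 0.005, -0.009, 0.28, 40],
  [0, 0, 0.001, 0.005, -0.009, 0.31, 40],
  [0, 0, 0.001, 0.005, -0.009, 0.31, 40],
  [0, 0, 0.001, 0.005, -0.009, 0.31, 0],
  [0, 0, 0.001, 0.005, -0.009, 0.31, 0],
  [0, 0, 0.001, 0.005, -0.009, 0.31, 0],
  [0, 0, 0.001, 0.005, -0.009, 0.31, 0],
  [0, 0, 0.001, 0.005, -0.009, 0.31, 0],
])

```text
t: 9.65
ee_pos: [521.8, 334.4, 19.7]
orientation: [0.256, 3.131, 0.001]
ft_force: [-0.4, -0.5, 3.5]
width: 12.0
grasp_force: 30.0
```

```bash
python3 - <<'E'
from h import *
st()
E
```

```text
{'t': 9.65, 'ee_pos': [521.794, 334.372, 19.68], 'orientation': [0.256, 3.131, 0.001], 'ft_force': [-0.361, -0.513, 3.502], 'width': 11.953, 'grasp_force': 30.001, 'qpos': [0.551, 0.692, 1.733, 0.0, 0.716, -0.857]}
```

The fin is gripped (12.0 mm, 30 N). I lift and carry it to a look-out near the edge.

Emit:
servo_tool([
  [0, 0, 0, 0, 0, -0.1, 0],
  [0, 0, 0, 0, 0, -0.4, 0],
  [0, 0, 0, 0, 0, -0.75, 0],
  [0, 0, -0.07, -0.1, -0.3, -0.85, 0],
  [0, 0, -0.144, -0.17, -0.6, -0.85, 0],
  [0, 0, -0.144, -0.17, -0.9, -0.85, 0],
  [0, 0, -0.144, -0.17, -0.95, -0.85, 0],
  [0, 0, -0.144, -0.17, -0.95, -0.85, 0],
  [0, 0, -0.144, -0.17, -0.95, -0.85, 0],
])

```text
t: 10.78
ee_pos: [524.7, 142.4, 189.7]
orientation: [-0.084, 3.14, 0.001]
ft_force: [0.6, -0.4, 0.6]
width: 11.9
grasp_force: 30.0
```

```bash
python3 - <<'E'
from h import *
st(); im=grab('wrist')[1]; save(im,'w2'); lamp(58); tgt((547,100,180),183,8)
E
```

```text
{'t': 10.775, 'ee_pos': [524.687, 142.42, 189.72], 'orientation': [-0.084, 3.14, 0.001], 'ft_force': [0.648, -0.386, 0.623], 'width': 11.906, 'grasp_force': 30.0, 'qpos': [0.243, 0.347, 1.838, 0.0, 0.956, -1.382]}Traceback (most recent call last):
  File "<stdin>", line 2, in <module>
  File "h.py", line 63, in lamp
    n,l,s,c=cv2.connectedComponentsWithStats(m.astype(np.uint8)); m=l==(1+s[1:,4].argmax())
                                                                          ~~~~~~~~~~~~~~^^
ValueError: attempt to get argmax of an empty sequence
```

View pics/w2.png

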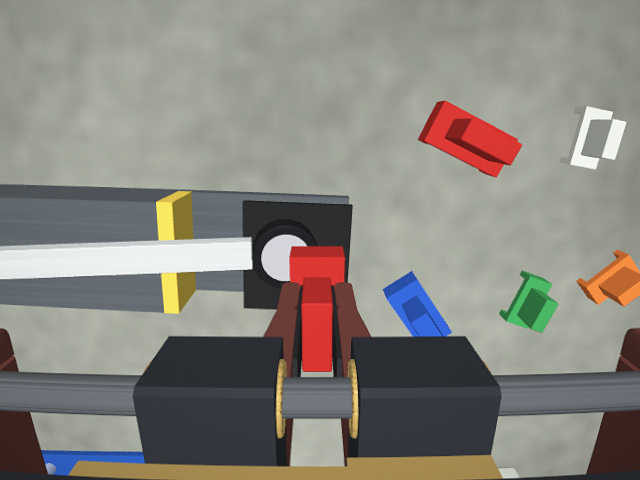

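The wrist view shows the bar crossing the yellow edge at (178,253), the lamp resting on the pad at (286,257), and the marker held squarely at (317,270). I measure the edge and bar from this view.

```bash
python3 - <<'E'
from h import *
ci,im,d=load('wrist'); W=cloud(ci,d); hsv=cv2.cvtColor(im,cv2.COLOR_RGB2HSV).astype(int); H,S,V=hsv[...,0],hsv[...,1],hsv[...,2]
y=(H>18)&(H<35)&(S>120)&(W[...,2]>50)&(W[...,2]<66)
v,u=np.nonzero(y); P=onplane(ci,np.c_[u,v],60); w=W[y]; top=w[:,2]>57
# edge = max y of top-face yellow, per image row
e=[]
for r in np.unique(v):
    s=(v==r)&top
    if s.sum()>5: e.append([P[s,0].mean(),P[s,1].min(),P[s,1].max()])
e=np.array(e); f=np.polyfit(e[:,0],e[:,2],1); g=np.polyfit(e[:,0],e[:,1],1)
print('band width',np.median(e[:,2]-e[:,1]).round(1),'edge y@545',np.polyval(f,545).round(2),'back+12',(np.polyval(g,545)+12).round(2),'slope',f[0].round(4),g[0].round(4),'x',e[:,0].min().round(1),e[:,0].max().round(1))
# face yellow / top break via brightness: yellow with z<50
b=(S<50)&(V>140)&(W[...,2]>62)&(W[...,2]<90)&(W[...,1]>-20)&(W[...,1]<88)&(np.abs(W[...,0]-545)<25)
Q=W[b]; A=np.c_[Q[:,1]-35,Q[:,0]-545,np.ones(len(Q))]; k=np.linalg.lstsq(A,Q[:,2],rcond=None)[0]
res=np.abs(A@k-Q[:,2])<2; k=np.linalg.lstsq(A[res],Q[res,2],rcond=None)[0]; print('bar top plane dz/dy,dz/dx,z@edge',k.round(4),'tilt',np.degrees(np.arctan(k[0])).round(2),res.sum())
v,u=np.nonzero(b); c=[]
R=np.array(ci['R']);o=-R.T@np.array(ci['t']);D=rays(ci,np.c_[u,v])@R
# intersect with fitted plane n.X=c
n=np.array([-k[1],-k[0],1]); cc=k[2]-k[0]*35-k[1]*545; X=o+D*((cc-o@n)/(D@n))[:,None]
for q in np.unique(u):
    s=u==q; t=X[s]
    c.append([t[:,1].mean(),t[:,0].min(),t[:,0].max()])
c=np.array(c); wd=c[:,2]-c[:,1]; ok=np.abs(wd-np.median(wd))<1.5; m=np.polyfit(c[ok,0]-35,(c[ok,1]+c[ok,2])/2,1); print('bar width',np.median(wd).round(1),'x@y35, slope',m.round(4)[::-1])
r=(((H<6)|(H>174))&(S>140)&(W[...,2]>150)); print('held red',r.sum(), )
# marker held: fin/roof in tool frame
ob=ctrl.get_obs(); T=Ro.from_rotvec(ob['orientation']).inv().apply(W[r]-ob['ee_pos']); print('tool frame pct',np.nanpercentile(T,[1,50,99],axis=0).round(1).tolist())
tgt((548,100,170),183,8)
E
```

```text
band width 12.0 edge y@545 35.53 back+12 35.79 slope 0.0148 0.0143 x 506.6 596.5
bar top plane dz/dy,dz/dx,z@edge [-1.23400e-01  4.53000e-02  7.31743e+01] tilt -7.04 3979
bar width 23.5 x@y35, slope [ 5.450764e+02 -4.180000e-02]
held red 4824
tool frame pct [[-15.1, -11.1, -79.6], [13.2, 0.5, -17.4], [22.9, 12.0, 18.4]]
go [0.0932, 0.0003, 0.0013, -0.1059, -0.219, 0.0967] mm 52.4 deg 8.0
```

Emit:
servo_tool([
  [0.04, 0, 0, -0.05, -0.2, 0.05, 0],
  [0.088, 0, 0, -0.1, -0.4, 0.15, 0],
  [0.088, 0, 0, -0.1, -0.5, 0.25, 0],
  [0.088, 0, 0, -0.1, -0.5, 0.35, 0],
  [0.088, 0, 0, -0.1, -0.5, 0.35, 0],
  [0.088, 0, 0, -0.1, -0.5, 0.35, 0],
])

```text
t: 11.62
ee_pos: [549.9, 43.2, 119.7]
orientation: [-0.084, 3.13, -0.207]
ft_force: [0.2, -0.2, -0.1]
width: 11.5
grasp_force: 30.0
```

```bash
python3 - <<'E'
from h import *
st(); tgt((545.9,41,103.5),182.7,7.6); tgt((546,38.4,84),182.7,7.6)
E
```

```text
{'t': 11.625, 'ee_pos': [549.93, 43.235, 119.715], 'orientation': [-0.084, 3.13, -0.207], 'ft_force': [0.153, -0.217, -0.114], 'width': 11.476, 'grasp_force': 30.0, 'qpos': [0.131, 0.467, 1.858, -0.178, 0.834, -1.373]}
go [0.0005, 0.0009, 0.0044, 0.0208, 0.0007, 0.0817] mm 16.9 deg 0.4
go [0.0005, 0.0009, 0.0044, 0.021, 0.0006, 0.18] mm 36.3 deg 0.4
```

Emit:
servo_tool([
  [0, 0, 0.004, 0.021, 0, 0.04, 0],
  [0, 0, 0.004, 0.021, 0, 0.08, 0],
  [0, 0, 0.004, 0.021, 0, 0.08, 0],
  [0, 0, 0.004, 0.021, 0, 0.08, 0],
])

```text
t: 12.12
ee_pos: [545.4, 40.1, 103.4]
orientation: [-0.073, 3.13, -0.207]
ft_force: [-0.2, -0.1, -0.2]
width: 12.2
grasp_force: 30.0
```

```bash
python3 - <<'E'
from h import *
st(); tgt((546,38.4,84),182.7,7.6)
im=grab('scene')[1]; save(im,'pl',(120,180,340,360),3)
E
```

```text
{'t': 12.125, 'ee_pos': [545.446, 40.053, 103.447], 'orientation': [-0.073, 3.13, -0.207], 'ft_force': [-0.159, -0.12, -0.155], 'width': 12.185, 'grasp_force': 30.0, 'qpos': [0.126, 0.487, 1.875, -0.185, 0.797, -1.361]}
go [0.0004, 0.0005, -0.0004, -0.0023, 0.0045, 0.0975] mm 19.5 deg 0.1
```

View pics/pl.png

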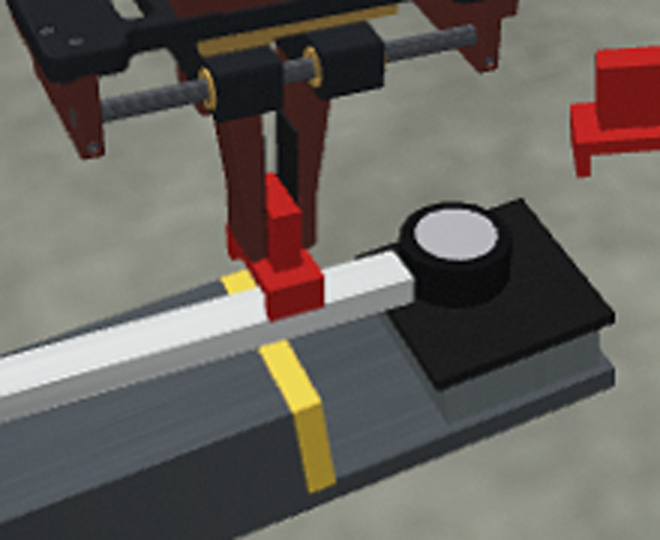

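The marker hangs square above the bar at (290,290), just over the yellow edge; the lamp rests on the pad at (455,240). I lower gently.

Emit:
servo_tool([
  [0, 0, 0, -0.002, 0.004, 0.03, 0],
  [0, 0, 0, -0.002, 0.004, 0.06, 0],
  [0, 0, 0, -0.002, 0.004, 0.08, 0],
  [0, 0, 0, -0.002, 0.004, 0.09, 0],
  [0, 0, 0, -0.002, 0.004, 0.095, 0],
  [0, 0, 0, -0.002, 0.004, 0.095, 0],
])

```text
t: 12.92
ee_pos: [545.9, 38.4, 84.5]
orientation: [-0.073, 3.13, -0.207]
ft_force: [0.5, 0.5, -0.9]
width: 12.1
grasp_force: 30.0
```

```bash
python3 - <<'E'
from h import *
st(); tgt((546,38.4,83),182.7,7.6)
E
```

```text
{'t': 12.925, 'ee_pos': [545.896, 38.405, 84.499], 'orientation': [-0.073, 3.13, -0.207], 'ft_force': [0.491, 0.462, -0.918], 'width': 12.073, 'grasp_force': 30.0, 'qpos': [0.123, 0.519, 1.882, -0.192, 0.76, -1.354]}
go [0.0004, 0.0005, -0.0003, -0.0005, 0.0009, 0.0074] mm 1.5 deg 0.1
```

No contact yet, so I go down in half-millimetre steps.

Emit:
servo_tool([
  [0, 0, 0, 0, 0, 0.0025, 0],
  [0, 0, 0, 0, 0, 0.0045, 0],
  [0, 0, 0, 0, 0, 0.0045, 0],
])

```text
t: 13.3
ee_pos: [545.9, 38.3, 83.6]
orientation: [-0.073, 3.13, -0.207]
ft_force: [-0.3, -0.1, 0.8]
width: 12.0
grasp_force: 30.0
```

Emit:
servo_tool([
  [0, 0, 0, 0, 0, 0.0025, 0],
  [0, 0, 0, 0, 0, 0.003, 0],
  [0, 0, 0, 0, 0, 0.003, 0],
])

```text
t: 13.68
ee_pos: [545.9, 38.2, 83.2]
orientation: [-0.073, 3.13, -0.207]
ft_force: [-1.6, -0.5, 2.7]
width: 12.0
grasp_force: 30.0
```

Contact (2.7 N): the marker is seated. I release and withdraw along the tool axis.

Emit:
servo_tool([
  [0, 0, 0, 0, 0, 0, 28],
  [0, 0, 0, 0, 0, 0, 28],
  [0, 0, 0, 0, 0, 0, 28],
  [0, 0, 0, 0, 0, -0.03, 28],
  [0, 0, 0, 0, 0, -0.1, 28],
  [0, 0, 0, 0, 0, -0.25, 28],
  [0, 0, 0, 0, 0, -0.45, 28],
  [0, 0, 0, 0.2, 0, -0.6, 28],
  [0, 0, 0, 0.6, 0, -0.6, 28],
  [0, 0, 0, 0.9, 0, -0.6, 28],
])

```text
t: 14.92
ee_pos: [378.9, 46.3, 202.9]
orientation: [-0.073, 3.128, -0.206]
ft_force: [1.0, 0.6, 0.3]
width: 27.9
grasp_force: 0.0
```

```bash
python3 - <<'E'
from h import *
st()
a=grab('scene')[1]; b=grab('wrist')[1]; 
A=cv2.resize(a[190:350,150:340],None,fx=3,fy=3,interpolation=cv2.INTER_CUBIC)
save(A,'fin_s'); save(b,'fin_w'); grab('top')
for n in ('top','wrist'): redmark(n,np.array([546,38]),80)
ci,im,d=load('top'); W=cloud(ci,d); h=cv2.cvtColor(im,cv2.COLOR_RGB2HSV).astype(int)
y=(h[...,0]>18)&(h[...,0]<32)&(h[...,1]>150)&(np.abs(W[...,2]-59)<5)&(np.abs(W[...,0]-550)<60); v,u=np.nonzero(y); P=onplane(ci,np.c_[u,v],60); print('yel',np.percentile(P[:,1],[1,99]).round(1))
E
```

```text
{'t': 14.925, 'ee_pos': [378.947, 46.35, 202.918], 'orientation': [-0.073, 3.128, -0.206], 'ft_force': [0.98, 0.638, 0.263], 'width': 27.854, 'grasp_force': 0.0, 'qpos': [0.196, 0.098, 2.146, -0.164, 0.921, -1.32]}
top px [399. 241.] 334 z [ 74.7  81.2 109.5]
  z 80 [[546.9, 38.0], [46.5, 23.8], 1.9]
  z 108 [[546.9, 41.8], [30.5, 12.1], 2.9]
wrist px [318. 440.] 1148 z [ 77.   85.7 107.7]
  z 80 [[548.6, 38.3], [41.2, 23.6], 3.3]
  z 108 [[538.7, 41.5], [25.1, 11.9], 2.3]
yel [23.  36.3]
```

View pics/fin_s.png

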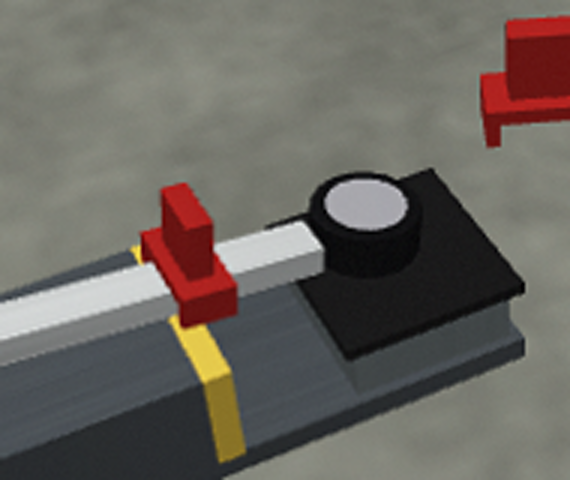

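The final view shows the marker seated astride the bar at (190,260), right over the yellow edge, with the lamp on the pad (365,220). The top camera puts its axis on the edge within about 1 mm, square to the bar and tilted with it. The robot is clear, so I hand in.

```bash
python3 -c "
from h import *
print(ctrl.close_job())"
```

```text
the job is handed in; nothing more can be done
None
```

The lamp arm was slid about 67 mm and tipped by itself onto the rubber pad, and the small red marker now sits astride the bar, square to it and within about 1 mm of the yellow edge; the job was handed in at about 15 s.

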